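# Clear the dryer drawer, load the washed filters and start the dryer

## Robot

A 7-joint arm with a two-finger parallel gripper is mounted at the origin on the work surface. World frame = base frame: x ahead of the robot, y to its left, z up, the work surface at z = 0. Lengths are in m, angles in degrees, forces in N, time in s.
With the tool pointing down it reaches from about 0.4 to 0.875 m from the base axis. Payload 19.3 kg.
Tool frame: the origin (TCP) lies at the very end of the fingers, on their centre line; the grasp point (between the pads) lies env.grip_depth behind it (env.grip_depth is the distance from the TCP to the grasp point, in m); z points along the fingers, y is the line along which they close (so a half turn about z gives the same grasp; the last joint's range is limited). The gripper opens to 85 mm and grips with 20 to 120 N. Pads are 22 mm wide; open, the fingers measure 114 mm over their backs; the gripper's body (76 mm by 85 mm) begins 54 mm behind the grasp point. The pads swing forward as they close: fully open they stand 13 mm farther back than shut.
Start: joints at [65.134, 29.874, -2.08, 91.645, 1.215, 58.505, -6.463], TCP at [0.222, -0.584, 0.231] pointing down, gripper open.
Joint ranges: [-166.77, 166.77], [-17.47, 122.26], [-85.68, 81.53], [9.62, 139.38], [-72.42, 252.41], [9.2, 110.78], [-144.41, 144.41]. Speed limits (degrees/s): [108.29, 108.29, 136.94, 136.94, 172.46, 172.46, 172.46].

## Interface

Orientations are given as [roll, pitch, yaw] about the fixed x, y, z axes, in that order (R = Rz(yaw) Ry(pitch) Rx(roll)).
In Python, from bench import env gives the robot as it stands.
- The arm moves only by the shell command python3 -m crank 'ROWS' [FORCE]. ROWS is text: rows parted by semicolons, each of 7 numbers parted by spaces: the turn, a rotation vector about the tool's x, y, z scaled (see below), then the shift along the tool's x, y, z scaled (see below), then the closure, from -1 (fully open) to 1 (shut). A call has 1 to 12 rows; each row shifts and turns the commanded pose from where the row before left it, along the tool's axes as they then stand; what a row does not reach is not made up. The controller multiplies each number of a shift by 0.05 m and each number of a turn by 0.1 rad. A row lasts 1/10 s, in which the tool goes at most 50 mm and 8.59 degrees, less where a joint would pass 70% of its speed; a pose out of reach is approached as far as the arm can. A call with a number of a shift or a turn outside -1 to 1 is refused whole. A call with a gripper value outside its range is refused whole. The fingers move at their own pace and stop on an object; FORCE is the grip in N (left out, the last holds). Time passes only in rows, so rows that do not move let the fingers close. It gives the time, the measured TCP pose, the force, the opening and the grip force at its end, in the units of the state.
- env.read_state(): the state, without advancing time (a new reading comes with each control period).
- env.read_camera(name): name is "scene" or "top"; returns the picture (384x512x3 uint8, red, green, blue); there is no depth.
- env.calibration(name): a dict with "fx", "fy", "cx", "cy" (pixels), "xyz" and "orientation" of the camera in the world. Camera axes: x right, y down, z forward; pixel columns grow to the right and rows downward; lengths in m; the calibration is good to about 2 mm. A picture is of the moment at which its call begins. calibration takes no time and is no camera call.
- env.sign_off(): hands the job in; it is judged then, once.
The state is a dict: "clock": time; "qpos": joint angles; "joint_velocities": joint speeds; "tau": joint torques, N m; "ee_pos": TCP position; "eef_rot": TCP orientation; "wrist_force": force on the tool from outside, world axes, zero at the start; "ft_torque": the same for the moment, N m; "grip_width": finger opening in m; "grip_force": force on a finger pad.
Only numpy, scipy, OpenCV 4.12 (cv2) and the standard library are available. Lean on these libraries where they do the work, as an engineer would, in place of code of your own. Each camera call takes 0.05 s, during which the arm holds its last target. There are 200 camera calls.

## Task

Lift the grey canisters that stand in front of the filter dryer's drawer out of its way and stand them fully on the black rubber mat (there may be one or two); then pull the drawer open and stand every round pleated cartridge filter from the aluminium pan upright on the drawer's floor. Push the drawer fully shut, then press the start button on top of the dryer all the way down and let it spring back. Leave everything else where it is, and at the end the canisters must still stand on the mat.

Things in the scene. Friction and masses are not known exactly. Their poses are not given: they have to be found in the camera images.
- dryer: Filter dryer: low white cabinet, 250 deep (x) x 270 wide (y) x 110 mm high, fixed to the counter. Origin: centre of its underside; its own -x axis points out of its front (roughly to the robot), z up. One drawer in its front, start button on its top.
- dryer_drawer0 (a joint): How far the dryer's drawer is pulled out, m: 0 = fully shut, 0.174 = fully open. It slides along the dryer's own -x. Pulling takes 1 to 3 N. It may start a few mm ajar.
- dryer_drawer0_handle (a point): Middle of the drawer's handle, a level steel bar 11 mm thick and 120 mm long along the dryer's y, its axis 35 mm in front of the grey drawer front and 38 mm below the dryer's top; two 8 mm stays join it to the front near its ends. Moves with the drawer.
- drawer_floor (a point): Centre of the drawer's inner floor (22 mm above the counter), axes as the dryer's; moves with the drawer. The floor inside is 205 mm (x, -102 to +102) by 228 mm (y, -114 to +114); the walls rise 66 mm above it at the sides and back, the front panel to 80 mm above it. With the drawer fully open, the part from x = -102 to about +65 mm lies clear of the cabinet, which otherwise covers it.
- start (a joint): Start button's travel, m: 0 = up, 0.006 = fully down; a spring lifts it again; fully down takes 5 N.
- start_top (a point): Centre of the top face of the start button: a white round push button 28 mm across in a dark ring 44 mm across, on the dryer's top near its front left corner, 22 mm above the dryer's top (132 mm above the counter) when up; pressed straight down.
- mat: Black rubber mat, 270 (x) x 150 (y) x 4 mm, flat and fixed on the counter left or right of the dryer. Origin: centre of its underside. Canisters belong fully on it.
- pan: Shallow aluminium pan, 250 (x) x 200 (y) mm, rim 12 mm high, wall and floor 4 mm thick, fixed on the counter on the other side of the dryer. Origin: centre of its underside. The washed filters stand in it.
- filter1: Round pleated cartridge filter, upright cylinder 44 mm across and 52 mm high, 60 g, pale paper pleats between two grey end rings. Origin: centre of its underside, z along its axis. May be absent (three or four are there).
- filter2: Round pleated cartridge filter, upright cylinder 44 mm across and 52 mm high, 60 g, pale paper pleats between two grey end rings. Origin: centre of its underside, z along its axis. May be absent (three or four are there).
- filter3: Round pleated cartridge filter, upright cylinder 44 mm across and 52 mm high, 60 g, pale paper pleats between two grey end rings. Origin: centre of its underside, z along its axis. May be absent (three or four are there).
- filter4: Round pleated cartridge filter, upright cylinder 44 mm across and 52 mm high, 60 g, pale paper pleats between two grey end rings. Origin: centre of its underside, z along its axis. May be absent (three or four are there).
- canister1: Grey canister with a black twist cap, upright: body 76 mm across and 98 mm high, on it the cap, 44 mm across and 36 mm high (total 134 mm), about 0.45 kg; grip it by the cap. Origin: centre of its underside, z along its axis. Stands in the way of the drawer. May be absent (one or two are there).
- canister2: Grey canister with a black twist cap, upright: body 76 mm across and 98 mm high, on it the cap, 44 mm across and 36 mm high (total 134 mm), about 0.45 kg; grip it by the cap. Origin: centre of its underside, z along its axis. Stands in the way of the drawer. May be absent (one or two are there).
- panel_filter: Bystander: flat rectangular pleated panel filter with black frame, 120 x 100 x 22 mm, lying on the middle of the dryer's top. Origin: centre of its underside. Not to be moved.
- dust_brush: Bystander: black dusting brush, 200 mm long along its x, 20 mm high, lying near the robot. Origin: middle of its length, underside. Not to be moved.
- wide_nozzle: Bystander: black wide vacuum nozzle, 130 mm wide (y), 35 mm high with a 50 mm round neck towards its -x, lying near the robot. Origin: centre of its wide head, underside. Not to be moved.
- crevice_nozzle: Bystander: black crevice nozzle, 210 mm long along its x, 34 mm high, at the back of the counter, its thick round end nearest the robot. Origin: on its underside, 50 mm from that end. Not to be moved.
- tablet_jar: Bystander: clear jar with metal lid, 56 mm across, 80 mm high, at the back. Origin: centre of its underside. Not to be moved.
- carton: Bystander: small cardboard carton, 80 x 70 x 70 mm, at the back. Origin: centre of its underside. Not to be moved.

How it is judged (in metres and radians):
On the way, in this order (a step that is already met when the one before it is completed fails the run):
1. every canister that is there stands on the rubber mat, the drawer still shut (x of canister1 in the frame of mat between -0.115 and 0.115 m and y of canister1 in the frame of mat between -0.055 and 0.055 m and z of canister1 in the frame of mat between -0.004 and 0.012 m and angle between each of canister1, canister2's own z axis and vertical below 0.2 rad and linear speed of each of canister1, canister2 below 0.03 m/s and x of canister2 in the frame of mat between -0.115 and 0.115 m and y of canister2 in the frame of mat between -0.055 and 0.055 m and z of canister2 in the frame of mat between -0.004 and 0.012 m and value of joint dryer_drawer0 below 0.02 m), for 0.2 s.
2. the drawer is pulled open (more than 120 mm) (value of joint dryer_drawer0 above 0.12 m), for 0.2 s.
3. every filter that is there stands upright on the drawer's floor (x of filter1 in the frame of drawer_floor between -0.1 and 0.1 m and y of filter1 in the frame of drawer_floor between -0.112 and 0.112 m and z of filter1 in the frame of drawer_floor between -0.008 and 0.01 m and angle between each of filter1, filter2, filter3, filter4's own z axis and vertical below 0.2 rad and linear speed of each of filter1, filter2, filter3, filter4 below 0.03 m/s and x of filter2 in the frame of drawer_floor between -0.1 and 0.1 m and y of filter2 in the frame of drawer_floor between -0.112 and 0.112 m and z of filter2 in the frame of drawer_floor between -0.008 and 0.01 m and x of filter3 in the frame of drawer_floor between -0.1 and 0.1 m and y of filter3 in the frame of drawer_floor between -0.112 and 0.112 m and z of filter3 in the frame of drawer_floor between -0.008 and 0.01 m and x of filter4 in the frame of drawer_floor between -0.1 and 0.1 m and y of filter4 in the frame of drawer_floor between -0.112 and 0.112 m and z of filter4 in the frame of drawer_floor between -0.008 and 0.01 m), for 0.2 s.
4. the drawer is pushed shut with the filters in it (all of step 3 and value of joint dryer_drawer0 below 0.008 m), for 0.2 s.
5. the start button is pressed fully down while the drawer is shut (value of joint start above 0.005 m and value of joint dryer_drawer0 below 0.008 m).
At the end, for the whole second after the job is handed in: Canisters upright on the mat (centre within 115 mm along, 55 mm across of its centre), filters upright (0.2 rad) on the drawer floor, drawer shut within 8 mm, button up again, all at rest; no bystander moved over 40 mm (all of step 4 and x of canister1 in the frame of mat between -0.115 and 0.115 m and y of canister1 in the frame of mat between -0.055 and 0.055 m and z of canister1 in the frame of mat between -0.004 and 0.012 m and angle between each of canister1, canister2's own z axis and vertical below 0.2 rad and linear speed of each of canister1, canister2 below 0.03 m/s and x of canister2 in the frame of mat between -0.115 and 0.115 m and y of canister2 in the frame of mat between -0.055 and 0.055 m and z of canister2 in the frame of mat between -0.004 and 0.012 m and value of joint start below 0.0015 m); the robot touches nothing.
It fails at once if a bystander is moved by more than 40 mm (distance of any of panel_filter, dust_brush, wide_nozzle, crevice_nozzle, tablet_jar, carton from where it was at the start of the episode above 0.04 m).
Of filter1, filter2, filter3, filter4 only 3 to 4 are there at a start; the rules pass over those that are not, and their reading is None.
Of canister1, canister2 only 1 to 2 are there at a start; the rules pass over those that are not, and their reading is None.
At some moment in a run one of filter1, filter2, filter3, filter4, canister1, canister2 may be knocked a few centimetres aside while the robot is not near it.
It also fails if it takes over 210 s, if anything falls off the work surface, if the arm or the gripper's body presses on something with over 40 N, if the wrist force passes 120 N, or if a joint passes its speed limit or range.

## Working session

There is one attempt and no reset: what is moved stays moved. The work goes in short steps, Python scripts to look and compute and a shell command to move; the robot and the scene stay as the last step left them, time stands still between calls to the robot, and variables do not carry over. Pictures are saved under pics/ and viewed, at most 14 in all, crops included, and the job is handed in when it is done.

```bash
ls; mkdir -p pics; python3 - <<'E'
from bench import env
import cv2
for n in("scene","top"):
    im=env.read_camera(n); cv2.imwrite(f"pics/{n}0.png",im[:,:,::-1]); print(n,env.calibration(n))
print(env.read_state(),env.grip_depth)
E
```

```text
pics
scene {'fx': 459.2480120138872, 'fy': 459.2480120138872, 'cx': 257.23311018896436, 'cy': 184.50565813271592, 'xyz': array([ 1.46025302, -0.11203476,  0.71253265]), 'orientation': array([-1.23104481e+02,  6.91307089e-02,  8.43021306e+01])}
top {'fx': 445.5743215664785, 'fy': 445.5743215664785, 'cx': 255.23465451152015, 'cy': 192.0567683115601, 'xyz': array([0.45063938, 0.01082537, 1.33416322]), 'orientation': array([-1.74883659e+02,  6.10826592e-02, -8.84187576e+01])}
{'clock': 0.1, 'qpos': array([65.13336315, 29.90444436, -2.08047979, 91.6693194 ,  1.21572574,
       58.50470423, -6.46475872]), 'joint_velocities': array([-0.07862134, -0.06225599,  0.02481178, -0.03996978, -0.06193764,
       -0.05712249,  0.00232055]), 'tau': array([ 4.37580398e-03, -9.28486419e+01,  1.98427141e+00, -3.70530832e+01,
        1.81747531e-02,  5.42156908e-03, -3.22592189e-05]), 'ee_pos': array([ 0.22224738, -0.58383902,  0.23080505]), 'eef_rot': array([-1.79943858e+02,  5.27431916e-03,  2.08417781e+01]), 'wrist_force': array([-0.02715736, -0.51949102, -0.58110865]), 'ft_torque': array([-0.04373263,  0.00223172, -0.00858778]), 'grip_force': 0.0, 'grip_width': 0.08556283433747619} 0.0187
```

View pics/top0.png

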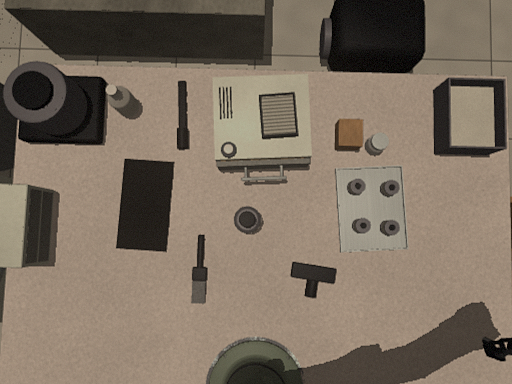

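View pics/scene0.png

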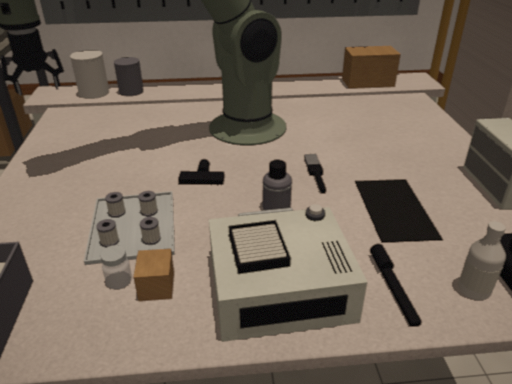

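The top view shows one canister at (247,219), filters at about (357,187), (390,188), (362,226) and (391,228). The mat is around (145,205), the drawer handle around (264,178) and the button at (229,149).

```bash
cat > h.py <<'E'
from bench import env
import numpy as np, cv2
from scipy.spatial.transform import Rotation as R
def ray(cam,u,v,z):
    c=env.calibration(cam); d=R.from_euler('xyz',c['orientation'],degrees=True).as_matrix()@[(u-c['cx'])/c['fx'],(v-c['cy'])/c['fy'],1]
    return c['xyz']+d*(z-c['xyz'][2])/d[2]
def proj(cam,p):
    c=env.calibration(cam); q=R.from_euler('xyz',c['orientation'],degrees=True).as_matrix().T@(np.array(p)-c['xyz'])
    return q[:2]/q[2]*c['fx']+[c['cx'],c['cy']]
def grab(cam): return env.read_camera(cam)[:,:,::-1].copy()
def blobs(m,amin):
    n,l,s,c=cv2.connectedComponentsWithStats(m.astype(np.uint8))
    return [(c[i].round(1),s[i]) for i in range(1,n) if s[i][4]>=amin]
E
python3 - <<'E'
from h import *
im=cv2.imread('pics/top0.png'); sc=cv2.imread('pics/scene0.png')
cr=im[60:260,100:420]
cv2.imwrite('pics/crop1.png',cv2.resize(cr,(800,500),interpolation=cv2.INTER_CUBIC))
g=im.max(2).astype(int)
m=(g<60); m[:150]=0; m[255:]=0
for c,s in blobs(m,20): print('dark',c,s)
mm=np.zeros_like(m);mm[150:260,100:190]=m[150:260,100:190]
pts=np.argwhere(mm)[:,::-1].astype(np.float32)
box=cv2.boxPoints(cv2.minAreaRect(pts)); print('mat',[ray('top',*p,.004)[:2].round(3) for p in box])
# dryer top (pale, slightly yellow)
b,g2,r=[im[:,:,i].astype(int) for i in range(3)]
w=(r>165)&(g2>165)&(abs(r-g2)<12); w[:70]=0;w[175:]=0;w[:,:205]=0;w[:,320:]=0
pts=np.argwhere(w)[:,::-1].astype(np.float32); print(len(pts))
if len(pts)>100:
    box=cv2.boxPoints(cv2.minAreaRect(pts)); print('dry',box,[ray('top',*p,.11)[:2].round(3) for p in box])
print(im[100,250],im[100,350],im[175,264],im[200,373])
E
```

```text
dark [  6.5 161.1] [  0 150  15  28 323]
dark [464.7 152. ] [434 150  66   6 313]
dark [144.8 204.8] [ 116  159   58   92 4410]
dark [248.8 167. ] [218 165  62   6 195]
dark [294.1 165.3] [282 164  26   5  85]
dark [357.5 185.5] [355 183   6   6  26]
dark [ 38.8 221.7] [  26  185   27   70 1468]
dark [391.5 186.9] [389 184   6   6  27]
dark [511. 221.] [511 203   1  37  37]
dark [247.3 219.3] [239 211  17  17 187]
dark [362.7 225. ] [360 223   6   5  26]
dark [391.5 227.1] [389 225   6   6  27]
dark [200.5 244.5] [197 235   8  20 119]
mat [array([0.394, 0.424]), array([0.664, 0.413]), array([0.654, 0.263]), array([0.385, 0.276])]
2942
dry [[211.65509  77.72271]
 [307.6551   73.72271]
 [311.0277  154.6655 ]
 [215.02771 158.6655 ]] [array([0.881, 0.147]), array([ 0.9  , -0.124]), array([ 0.669, -0.137]), array([0.65 , 0.129])]
[143 169 178] [126 145 162] [121 140 159] [140 156 160]
```

View pics/crop1.png

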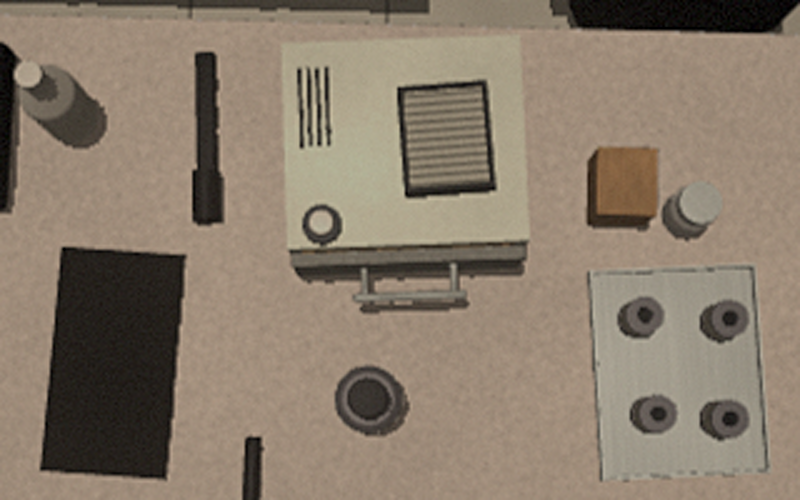

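```bash
python3 - <<'E'
from h import *
for n,(u,v,z) in dict(can=(247.3,219.3,.134),f1=(357.5,185.5,.056),f2=(391.5,186.9,.056),f3=(362.7,225,.056),f4=(391.5,227.1,.056),fl=(215.2,158.8,.11),fr=(310.8,156,.11),hl=(241.6,179.2,.072),hr=(286.6,178.4,.072),btn=(229,149,.132),nz=(313,273,.035),nzneck=(311,294,.03),br1=(201,236,.02),br2=(198,302,.02)).items(): print(n,ray('top',u,v,z)[:2].round(4))
im=cv2.imread('pics/top0.png');h=cv2.cvtColor(im,cv2.COLOR_BGR2HSV)
# filter outlines: darker than pan
g=im.max(2); m=(g<125); m[:170]=0;m[242:]=0;m[:,:342]=0;m[:,403:]=0
for c,s in blobs(m,60):print(c,s)
sc=cv2.imread('pics/scene0.png')
for p in [(357.5,185.5),(391.5,186.9),(362.7,225),(391.5,227.1)]:
    w=ray('top',*p,.056); print('scene px top/bot',proj('scene',w).round(0),proj('scene',[*w[:2],.004]).round(0))
w=ray('top',247.3,219.3,.134);print(proj('scene',w))
cv2.imwrite('pics/crop2.png',cv2.resize(sc[150:280,70:370],(800,347),interpolation=cv2.INTER_CUBIC))
E
```

```text
can [0.4839 0.0344]
f1 [ 0.5921 -0.2789]
f2 [ 0.5907 -0.3768]
f3 [ 0.4789 -0.2945]
f4 [ 0.4752 -0.3769]
fl [0.6498 0.1289]
fr [ 0.6649 -0.1364]
hl [0.5993 0.0552]
hr [ 0.6051 -0.073 ]
btn [0.6743 0.09  ]
nz [ 0.3375 -0.1573]
nzneck [ 0.2772 -0.1532]
br1 [0.4344 0.1711]
br2 [0.2439 0.1724]
[355.6 186.7] [347 179  19  16 237]
[389.1 188. ] [380 180  20  18 264]
[360.8 225.5] [352 218  19  16 238]
[389.1 227.4] [380 220  20  17 264]
scene px top/bot [149. 222.] [152. 239.]
scene px top/bot [106. 224.] [110. 242.]
scene px top/bot [147. 195.] [150. 212.]
scene px top/bot [114. 196.] [118. 213.]
[277.11855088 162.79438455]
```

View pics/crop2.png

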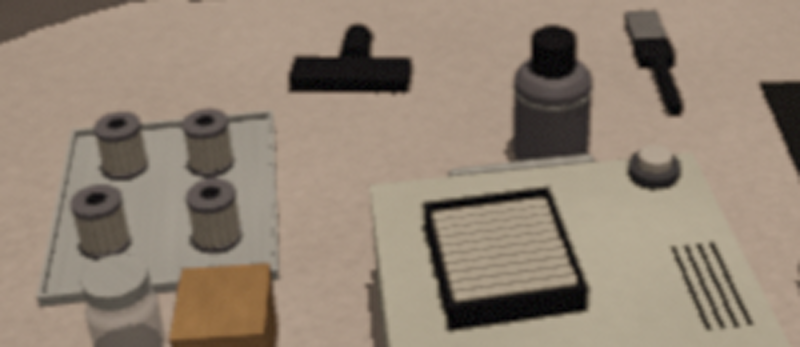

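One canister stands at (0.484, 0.034) and there are four filters. Both views agree on the positions: mat centre (0.524, 0.344), dryer yaw about 3°. First I turn the tool to yaw 3°, then move over the canister.

```bash
cat >> h.py <<'E'
def go(*t):
    s=env.read_state(); d=R.from_euler('xyz',s['eef_rot'],degrees=True).as_matrix().T@(np.array(t)-s['ee_pos'])/.05
    print('units',d.round(2),'at',s['ee_pos'].round(4),'yaw',s['eef_rot'][2].round(1),'w',round(s['grip_width'],4),'t',s['clock'],'q',s['qpos'].round(0))
E
python3 -m crank '0 0 .78 0 0 0 -.5;0 0 .78 0 0 0 -.5;0 0 .78 0 0 0 -.5;0 0 .78 0 0 0 -.5;0 0 0 0 0 0 -.5'
python3 -c "
from h import *
go(.484,.034,.25)"
```

```text
clock: 0.6
ee_pos: [0.2224, -0.5839, 0.231]
eef_rot: [-180.0, 0.0, 2.9]
wrist_force: [1.0, -0.4, -0.6]
grip_width: 0.0641
grip_force: 0.0
units [  5.85 -12.08  -0.38] at [ 0.2224 -0.5839  0.231 ] yaw 2.9 w 0.0641 t 0.6 q [ 62.  30.   2.  92.  -1.  58. -22.]
```

```bash
python3 -m crank '0 0 0 .3 -.6 0 -.5;0 0 0 .3 -.6 0 -.5;0 0 0 .3 -.6 0 -.5;0 0 0 .3 -.6 0 -.5;0 0 0 .3 -.6 0 -.5;0 0 0 .3 -.6 0 -.5;0 0 0 .3 -.6 0 -.5;0 0 0 .3 -.6 0 -.5;0 0 0 .3 -.6 0 -.5;0 0 0 .3 -.6 0 -.5;0 0 0 .3 -.6 0 -.5'
python3 -m crank '0 0 0 .3 -.6 0 -.5;0 0 0 .3 -.6 0 -.5;0 0 0 .3 -.6 0 -.5;0 0 0 .3 -.6 0 -.5;0 0 0 .3 -.6 0 -.5;0 0 0 .3 -.6 0 -.5;0 0 0 .3 -.6 0 -.5;0 0 0 .3 -.6 0 -.5;0 0 0 .2 -.4 0 -.5;0 0 0 0 0 0 -.5'
python3 -c "
from h import *
go(.484,.034,.104)"
```

```text
clock: 1.7
ee_pos: [0.3704, -0.2447, 0.2314]
eef_rot: [180.0, -0.0, 3.1]
wrist_force: [0.1, 0.3, -0.4]
grip_width: 0.0643
grip_force: 0.0
clock: 2.7
ee_pos: [0.4872, 0.0233, 0.2312]
eef_rot: [-179.9, -0.0, 3.3]
wrist_force: [-0.9, -1.0, -0.7]
grip_width: 0.0643
grip_force: 0.0
units [-0.05 -0.21  2.54] at [0.4872 0.0233 0.2312] yaw 3.3 w 0.0643 t 2.7 q [   2.   18.  -15.  111.    6.   51. -102.]
```

```bash
python3 -m crank '0 0 0 -.05 -.21 0 -.5;0 0 -.9 0 0 0 -.5;0 0 -.9 0 0 0 -.5;0 0 -.9 0 0 0 -.5;0 0 -.9 0 0 0 -.5;0 0 -.9 0 0 0 -.5;0 0 -.9 0 0 0 -.5;0 0 0 0 0 .4 -.5;0 0 0 0 0 .4 -.5;0 0 0 0 0 .4 -.5;0 0 0 0 0 .2 -.5;0 0 0 0 0 0 -.5'
python3 -c "
from h import *
go(.484,.034,.106)
im=grab('top');cv2.imwrite('pics/t1.png',cv2.resize(im[120:270,170:330],(640,600)))"
```

```text
clock: 3.9
ee_pos: [0.4826, 0.0304, 0.1605]
eef_rot: [-180.0, 0.1, 33.9]
wrist_force: [0.2, 0.2, 0.7]
grip_width: 0.064
grip_force: 0.0
units [ 0.06 -0.04  1.09] at [0.4826 0.0304 0.1605] yaw 33.9 w 0.064 t 3.9 q [  5.  24. -19. 116.  12.  42. -78.]
```

View pics/t1.png

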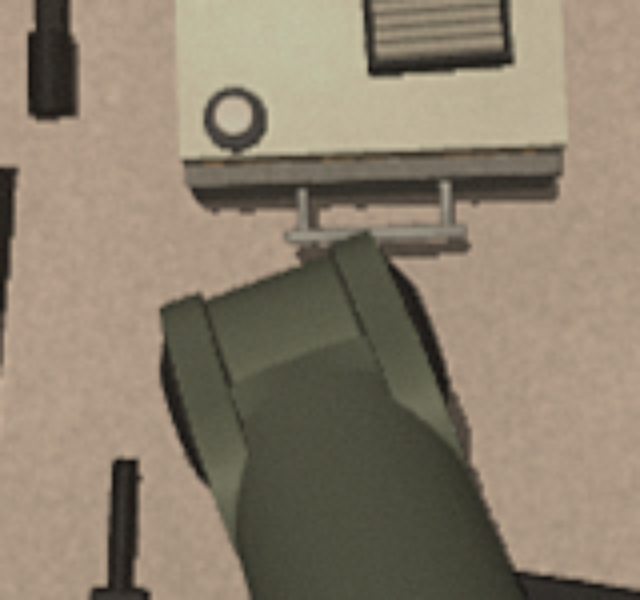

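The arm hides the canister in the top view, and the handle bar spans crop (290,237) to (465,235). I trust the measurement and go down to grip.

```bash
python3 -m crank '0 0 0 .06 -.04 .4 -.5;0 0 0 0 0 .4 -.5;0 0 0 0 0 .29 -.5;0 0 0 0 0 0 -.5;0 0 0 0 0 0 1;0 0 0 0 0 0 1;0 0 0 0 0 0 1;0 0 0 0 0 0 1;0 0 0 0 0 0 1' 60
python3 -c "
from h import *
go(.484,.034,.23)"
```

```text
clock: 4.85
ee_pos: [0.4854, 0.0344, 0.1082]
eef_rot: [180.0, -0.1, 33.9]
wrist_force: [-1.3, 1.8, 5.6]
grip_width: 0.0426
grip_force: 60.0
units [-0.02 -0.01 -2.44] at [0.4854 0.0344 0.1082] yaw 33.9 w 0.0426 t 4.85 q [  3.  29. -18. 118.  15.  35. -81.]
```

```bash
python3 -m crank '0 0 0 0 0 -.2 1;0 0 0 0 0 -.4 1;0 0 0 0 0 -.4 1;0 0 0 0 0 -.2 1;0 0 0 0 0 0 1'
python3 -c "
from h import *
go(.524,.344,.17)"
```

```text
clock: 5.35
ee_pos: [0.4855, 0.034, 0.1685]
eef_rot: [179.9, -0.1, 33.9]
wrist_force: [0.0, -1.0, -5.4]
grip_width: 0.0422
grip_force: 62.1
units [ 4.1  -4.72 -0.03] at [0.4855 0.034  0.1685] yaw 33.9 w 0.0422 t 5.35 q [  5.  23. -20. 115.  11.  43. -78.]
```

```bash
python3 -m crank '0 0 0 .2 -.23 0 1;0 0 0 .4 -.46 0 1;0 0 0 .4 -.46 0 1;0 0 0 .4 -.46 0 1;0 0 0 .4 -.46 0 1;0 0 0 .4 -.46 0 1;0 0 0 .4 -.46 0 1;0 0 0 .4 -.46 0 1;0 0 0 .4 -.46 0 1;0 0 0 .4 -.46 0 1;0 0 0 .3 -.35 0 1;0 0 0 0 0 0 1'
python3 -c "
from h import *
go(.524,.344,.113)"
```

```text
clock: 6.55
ee_pos: [0.5221, 0.3477, 0.1656]
eef_rot: [-179.9, 0.0, 34.1]
wrist_force: [-1.2, 0.0, -5.6]
grip_width: 0.042
grip_force: 62.3
units [-0.01  0.08  1.05] at [0.5221 0.3477 0.1656] yaw 34.1 w 0.042 t 6.55 q [ -26.   35.  -20.   94.   14.   53. -107.]
```

```bash
python3 -m crank '0 0 0 0 .08 .4 1;0 0 0 0 0 .4 1;0 0 0 0 0 .2 1;0 0 0 0 0 .05 1;0 0 0 0 0 0 1'
python3 -m crank '0 0 0 0 0 0 -.4;0 0 0 0 0 0 -.4;0 0 0 0 0 0 -.4;0 0 0 0 0 0 -.4'
python3 -m crank '0 0 0 0 0 -.3 -.4;0 0 0 0 0 -.7 -.4;0 0 0 0 0 -.7 -.4;0 0 0 0 0 -.7 -.4;0 0 0 0 0 -.2 -.4;0 0 -.9 0 0 0 -.4;0 0 -.9 0 0 0 -.4;0 0 -.9 0 0 0 -.4;0 0 -.9 0 0 0 -.4;0 0 -.9 0 0 0 -.4;0 0 -.9 0 0 0 -.4'
python3 -m crank '0 0 -.9 0 0 0 .4;0 0 -.9 0 0 0 .4;0 0 -.9 0 0 0 .4;0 0 -.9 0 0 0 .4;0 0 -.7 0 0 0 .4;0 0 0 0 0 0 .4'
python3 -c "
from h import *
go(.602,-.009,.2)"
```

```text
clock: 7.05
ee_pos: [0.5255, 0.3409, 0.1143]
eef_rot: [-180.0, 0.0, 33.9]
wrist_force: [-0.4, 1.0, -5.0]
grip_width: 0.0422
grip_force: 62.2
clock: 7.45
ee_pos: [0.5257, 0.3411, 0.1148]
eef_rot: [180.0, -0.0, 33.9]
wrist_force: [0.2, -0.4, -0.3]
grip_width: 0.0599
grip_force: 0.0
clock: 8.55
ee_pos: [0.5254, 0.3409, 0.2449]
eef_rot: [180.0, -0.0, 65.1]
wrist_force: [-0.2, 0.3, -0.0]
grip_width: 0.0597
grip_force: 0.0
clock: 9.15
ee_pos: [0.5255, 0.3409, 0.2448]
eef_rot: [180.0, -0.0, 89.6]
wrist_force: [0.8, -0.6, -0.3]
grip_width: 0.0255
grip_force: 0.0
units [-6.98  1.58  0.89] at [0.5255 0.3409 0.2448] yaw 89.6 w 0.0255 t 9.15 q [-16.  33. -34.  89.  20.  64. -55.]
```

```bash
python3 -c "
from h import *
im=grab('top');cv2.imwrite('pics/t2.png',cv2.resize(im[130:250,110:310],(800,480),interpolation=cv2.INTER_CUBIC))"
```

```text
(no output)
```

View pics/t2.png

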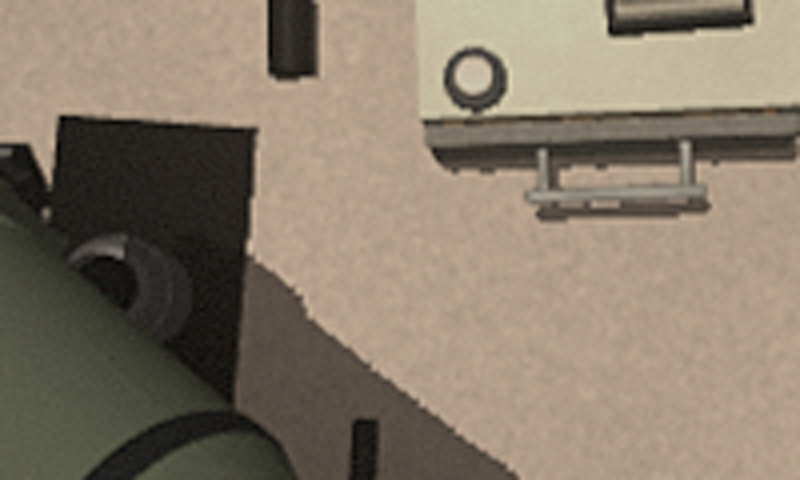

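```bash
python3 -m crank '0 0 -.6 0 0 0 .5;0 0 0 -.6 .1 0 .5;0 0 0 -.6 .1 0 .5;0 0 0 -.6 .1 0 .5;0 0 0 -.6 .1 0 .5;0 0 0 -.6 .1 0 .5;0 0 0 -.6 .1 0 .5;0 0 0 -.6 .1 0 .5;0 0 0 -.6 .1 0 .5;0 0 0 -.6 .1 0 .5;0 0 0 -.6 .1 0 .5;0 0 0 0 0 0 .5'
python3 -c "
from h import *
go(.603,-.009,.15)"
```

```text
clock: 10.4
ee_pos: [0.5914, 0.0392, 0.2443]
eef_rot: [-180.0, 0.1, 92.5]
wrist_force: [-0.7, 0.8, -0.4]
grip_width: 0.0214
grip_force: 0.0
units [-0.97  0.19  1.89] at [0.5914 0.0392 0.2443] yaw 92.5 w 0.0214 t 10.4 q [ 13.  29. -33.  95.  18.  62. -22.]
```

```bash
python3 -m crank '0 0 0 -.5 .1 .5 .5;0 0 0 -.47 .1 .5 .5;0 0 0 0 0 .5 .5;0 0 0 0 0 .39 .5;0 0 0 0 0 0 .5'
python3 -c "
from h import *
go(.603,-.009,.051)"
```

```text
clock: 10.9
ee_pos: [0.6019, -0.0038, 0.1478]
eef_rot: [-179.8, -0.0, 92.8]
wrist_force: [0.6, 0.2, 0.1]
grip_width: 0.0211
grip_force: 0.0
units [-0.11  0.02  1.94] at [ 0.6019 -0.0038  0.1478] yaw 92.8 w 0.0211 t 10.9 q [ 15.  36. -30.  98.  22.  52. -21.]
```

```bash
python3 -m crank '0 0 0 -.11 .02 .4 .5;0 0 0 0 0 .4 .5;0 0 0 0 0 .4 .5;0 0 0 0 0 .4 .5;0 0 0 0 0 .3 .5;0 0 0 0 0 0 .5;0 0 0 0 0 0 1;0 0 0 0 0 0 1;0 0 0 0 0 0 1;0 0 0 0 0 0 1' 40
python3 -c "
from h import *
go(.603,-.009,.051)"
```

```text
clock: 11.9
ee_pos: [0.6051, -0.0091, 0.0556]
eef_rot: [179.9, -0.0, 92.9]
wrist_force: [0.5, 2.7, 5.7]
grip_width: 0.0095
grip_force: 39.4
units [ 0.   -0.04  0.09] at [ 0.6051 -0.0091  0.0556] yaw 92.9 w 0.0095 t 11.9 q [ 13.  43. -27. 101.  27.  42. -25.]
```

```bash
python3 -m crank '0 0 0 0 -.2 0 1;0 0 0 0 -.3 0 1;0 0 0 0 -.4 0 1;0 0 0 0 -.4 0 1;0 0 0 0 -.4 0 1;0 0 0 0 -.4 0 1;0 0 0 0 -.4 0 1;0 0 0 0 -.4 0 1;0 0 0 0 -.4 0 1;0 0 0 0 -.2 0 1;0 0 0 0 0 0 1;0 0 0 0 0 0 1'
python3 -c "
from h import *
go(.437,-.018,.051)
print(env.read_state()['wrist_force'])"
```

```text
clock: 13.1
ee_pos: [0.4331, -0.0191, 0.0563]
eef_rot: [179.6, 0.0, 92.9]
wrist_force: [13.5, -8.4, 15.1]
grip_width: 0.0092
grip_force: 42.2
units [0.02 0.08 0.11] at [ 0.4331 -0.0191  0.0563] yaw 92.9 w 0.0092 t 13.1 q [ 14.  32. -25. 126.  31.  27. -32.]
[13.48470256 -8.43409069 15.07765176]
```

```bash
python3 -m crank '0 0 0 0 0 0 .5;0 0 0 0 0 0 .5;0 0 0 0 0 0 .5;0 0 0 0 0 -.3 .5;0 0 0 0 0 -.6 .5;0 0 0 0 0 -.7 .5;0 0 0 0 0 -.7 .5;0 0 0 0 0 -.4 0;0 0 0 0 0 0 0'
python3 -m crank '0 0 .9 .4 0 0 -.4;0 0 .9 .4 0 0 -.4;0 0 .9 .4 0 0 -.4;0 0 .9 .4 0 0 -.4;0 0 .9 .4 0 0 -.4;0 0 .9 .4 0 0 -.4;0 0 .9 .4 0 0 -.4;0 0 .9 .2 0 0 -.4;0 0 .9 0 0 0 -.4;0 0 .9 0 0 0 -.4;0 0 .9 0 0 0 -.4;0 0 .9 0 0 0 -.4'
python3 -m crank '0 0 .9 0 .4 0 -.4;0 0 .9 0 .4 0 -.4;0 0 .9 0 .4 0 -.4;0 0 .9 0 .4 0 -.4;0 0 .9 0 .4 0 -.4;0 0 .2 0 .4 0 -.4;0 0 0 0 0 0 -.4'
python3 -c "
from h import *
go(.4752,-.3769,.15)
im=grab('top');cv2.imwrite('pics/t3.png',cv2.resize(im[130:255,190:410],(800,455),interpolation=cv2.INTER_CUBIC));cv2.imwrite('pics/t3f.png',im)"
```

```text
clock: 14.0
ee_pos: [0.4305, -0.0185, 0.1919]
eef_rot: [179.8, 0.0, 92.9]
wrist_force: [0.5, -0.1, -0.9]
grip_width: 0.0425
grip_force: 0.0
clock: 15.2
ee_pos: [0.4645, 0.1243, 0.1888]
eef_rot: [-180.0, 0.1, 30.8]
wrist_force: [-0.7, -0.0, -0.7]
grip_width: 0.0596
grip_force: 0.0
clock: 15.9
ee_pos: [0.5015, 0.0092, 0.1887]
eef_rot: [179.9, 0.1, 3.9]
wrist_force: [0.2, 1.1, 0.0]
grip_width: 0.0599
grip_force: 0.0
units [-1.05  7.67  0.79] at [0.5015 0.0092 0.1887] yaw 3.9 w 0.0599 t 15.9 q [   4.   23.  -15.  112.    8.   47. -102.]
```

View pics/t3.png

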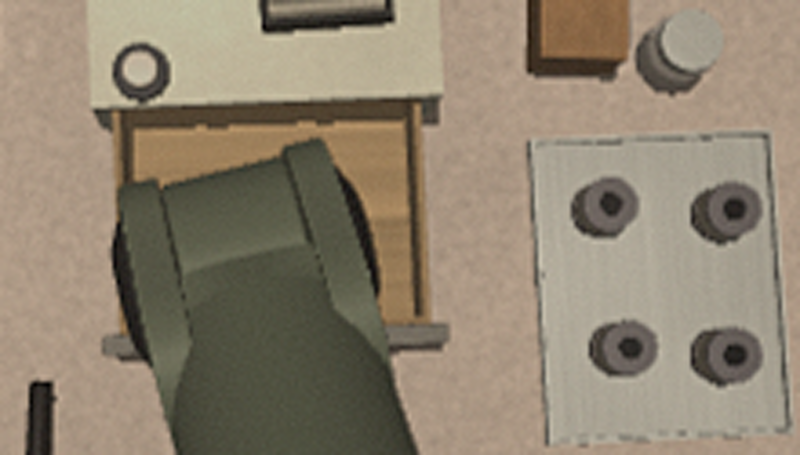

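```bash
python3 -m crank '0 0 0 -.08 .6 0 -.4;0 0 0 -.08 .6 0 -.4;0 0 0 -.08 .6 0 -.4;0 0 0 -.08 .6 0 -.4;0 0 0 -.08 .6 0 -.4;0 0 0 -.08 .6 0 -.4;0 0 0 -.08 .6 0 -.4;0 0 0 -.08 .6 0 -.4;0 0 0 -.08 .6 0 -.4;0 0 0 -.08 .6 0 -.4;0 0 0 -.08 .6 0 -.4;0 0 0 -.08 .6 0 -.4'
python3 -m crank '0 0 0 -.1 .5 .5 -.4;0 0 0 0 0 .3 -.4;0 0 0 0 0 0 -.4'
python3 -c "
from h import *
for p in [(312.9,219.4),(218.3,222.7)]: print(ray('top',*p,.102))
go(.4752,-.3769,.026)"
```

```text
clock: 17.15
ee_pos: [0.48, -0.3509, 0.189]
eef_rot: [-180.0, 0.1, 4.2]
wrist_force: [0.8, -1.1, 0.7]
grip_width: 0.06
grip_force: 0.0
clock: 17.45
ee_pos: [0.4759, -0.3746, 0.1471]
eef_rot: [-179.8, 0.2, 4.1]
wrist_force: [-1.0, 1.1, 0.6]
grip_width: 0.0597
grip_force: 0.0
[ 0.48949736 -0.14605391  0.102     ]
[0.47320951 0.11472823 0.102     ]
units [-0.01  0.05  2.42] at [ 0.4759 -0.3746  0.1471] yaw 4.1 w 0.0597 t 17.45 q [ 39.  34.  -9.  98.   7.  48. -59.]
```

```bash
python3 -m crank '0 0 0 0 .05 .5 -.4;0 0 0 0 0 .5 -.4;0 0 0 0 0 .5 -.4;0 0 0 0 0 .5 -.4;0 0 0 0 0 .4 -.4;0 0 0 0 0 0 -.4;0 0 0 0 0 0 1;0 0 0 0 0 0 1;0 0 0 0 0 0 1;0 0 0 0 0 0 1' 25
python3 -m crank '0 0 0 0 0 -.3 1;0 0 0 0 0 -.5 1;0 0 0 0 0 -.6 1;0 0 0 0 0 -.6 1;0 0 0 0 0 -.6 1;0 0 0 0 0 -.4 1;0 0 0 0 0 0 1'
python3 -c "
from h import *
go(.596,.047,.177)"
```

```text
clock: 18.45
ee_pos: [0.4776, -0.3788, 0.031]
eef_rot: [179.9, -0.1, 4.1]
wrist_force: [-1.0, 0.4, 9.0]
grip_width: 0.0431
grip_force: 26.4
clock: 19.15
ee_pos: [0.478, -0.3794, 0.184]
eef_rot: [179.8, -0.2, 4.1]
wrist_force: [0.3, -0.5, -0.5]
grip_width: 0.0431
grip_force: 25.7
units [ 2.96 -8.34  0.12] at [ 0.478  -0.3794  0.184 ] yaw 4.1 w 0.0431 t 19.15 q [ 40.  32. -10.  97.   6.  52. -59.]
```

```bash
python3 -m crank '0 0 0 .11 -.3 0 1;0 0 0 .2 -.56 0 1;0 0 0 .2 -.56 0 1;0 0 0 .2 -.56 0 1;0 0 0 .2 -.56 0 1;0 0 0 .2 -.56 0 1;0 0 0 .2 -.56 0 1;0 0 0 .2 -.56 0 1;0 0 0 .2 -.56 0 1;0 0 0 .2 -.56 0 1;0 0 0 .2 -.56 0 1;0 0 0 .2 -.56 0 1'
python3 -m crank '0 0 0 .2 -.56 0 1;0 0 0 .2 -.56 0 1;0 0 0 .2 -.56 0 1;0 0 0 .1 -.3 0 1;0 0 0 0 0 0 1'
python3 -c "
from h import *
go(.596,.047,.05)"
```

```text
clock: 20.35
ee_pos: [0.5685, -0.0459, 0.1794]
eef_rot: [-180.0, 0.1, 4.1]
wrist_force: [0.3, -0.0, -0.4]
grip_width: 0.0431
grip_force: 25.7
clock: 20.85
ee_pos: [0.5964, 0.0561, 0.1794]
eef_rot: [-179.9, 0.0, 4.3]
wrist_force: [-0.2, 0.3, -1.4]
grip_width: 0.0434
grip_force: 25.7
units [-0.02  0.18  2.59] at [0.5964 0.0561 0.1794] yaw 4.3 w 0.0434 t 20.85 q [  -2.   31.  -13.   98.    8.   52. -104.]
```

```bash
python3 -m crank '0 0 0 0 .18 .5 1;0 0 0 0 0 .6 1;0 0 0 0 0 .6 1;0 0 0 0 0 .5 1;0 0 0 0 0 .3 1;0 0 0 0 0 .09 1;0 0 0 0 0 0 1;0 0 0 0 0 0 1'
python3 -m crank '0 0 0 0 0 0 -.35;0 0 0 0 0 0 -.35;0 0 0 0 0 0 -.35;0 0 0 0 0 0 -.35;0 0 0 0 0 -.4 -.35;0 0 0 0 0 -.6 -.35;0 0 0 0 0 -.6 -.35;0 0 0 0 0 -.6 -.35;0 0 0 0 0 -.4 -.35;0 0 0 0 0 0 -.35'
python3 -c "
from h import *
go(.4789,-.2945,.15)"
```

```text
clock: 21.65
ee_pos: [0.598, 0.044, 0.0513]
eef_rot: [180.0, -0.1, 4.1]
wrist_force: [-0.5, 0.1, -0.3]
grip_width: 0.0427
grip_force: 25.8
clock: 22.65
ee_pos: [0.5987, 0.0444, 0.1832]
eef_rot: [-180.0, -0.2, 4.1]
wrist_force: [1.1, -0.1, 0.0]
grip_width: 0.0578
grip_force: 0.0
units [-2.88  6.59  0.65] at [0.5987 0.0444 0.1832] yaw 4.1 w 0.0578 t 22.65 q [  -1.   31.  -13.   98.    8.   52. -103.]
```

```bash
python3 -m crank '0 0 0 -.26 .6 0 -.4;0 0 0 -.26 .6 0 -.4;0 0 0 -.26 .6 0 -.4;0 0 0 -.26 .6 0 -.4;0 0 0 -.26 .6 0 -.4;0 0 0 -.26 .6 0 -.4;0 0 0 -.26 .6 0 -.4;0 0 0 -.26 .6 0 -.4;0 0 0 -.26 .6 0 -.4;0 0 0 -.26 .6 0 -.4;0 0 0 -.26 .6 0 -.4;0 0 0 0 0 0 -.4'
python3 -c "
from h import *
go(.4789,-.2945,.026)
im=grab('top');cv2.imwrite('pics/t4f.png',im);cv2.imwrite('pics/t4.png',cv2.resize(im[130:255,110:410],(800,333),interpolation=cv2.INTER_CUBIC))"
```

```text
clock: 23.85
ee_pos: [0.4761, -0.2994, 0.1795]
eef_rot: [179.9, 0.1, 3.8]
wrist_force: [-0.9, 0.2, 0.2]
grip_width: 0.06
grip_force: 0.0
units [ 0.07 -0.1   3.07] at [ 0.4761 -0.2994  0.1795] yaw 3.8 w 0.06 t 23.85 q [ 34.  28. -10. 104.   6.  49. -66.]
```

View pics/t4.png

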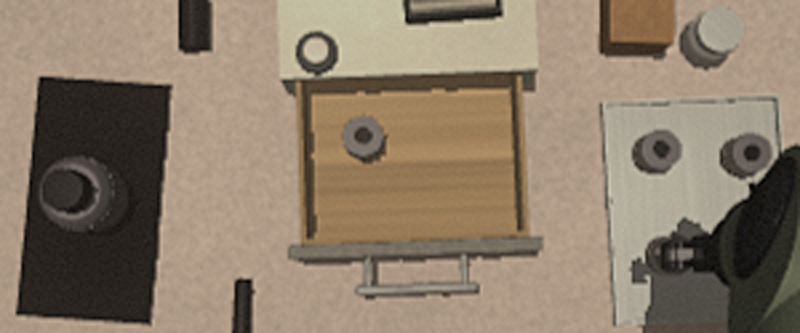

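The canister is on the mat at crop (70,190), the first filter is upright in the drawer at (363,136), and the rest have not moved. Next is f3.

```bash
python3 -m crank '0 0 0 .07 -.1 .5 -.4;0 0 0 0 0 .6 -.4;0 0 0 0 0 .6 -.4;0 0 0 0 0 .6 -.4;0 0 0 0 0 .5 -.4;0 0 0 0 0 .27 -.4;0 0 0 0 0 0 -.4;0 0 0 0 0 0 1;0 0 0 0 0 0 1;0 0 0 0 0 0 1;0 0 0 0 0 0 1' 25
python3 -m crank '0 0 0 0 0 -.3 1;0 0 0 0 0 -.5 1;0 0 0 0 0 -.6 1;0 0 0 0 0 -.6 1;0 0 0 0 0 -.6 1;0 0 0 0 0 -.4 1;0 0 0 0 0 0 1'
python3 -c "
from h import *
go(.526,.043,.177)"
```

```text
clock: 25.0
ee_pos: [0.4821, -0.2902, 0.0277]
eef_rot: [180.0, -0.1, 4.1]
wrist_force: [0.1, 0.3, 9.1]
grip_width: 0.043
grip_force: 26.2
clock: 25.7
ee_pos: [0.4827, -0.2907, 0.1807]
eef_rot: [179.8, -0.2, 4.1]
wrist_force: [0.9, -0.8, -0.8]
grip_width: 0.043
grip_force: 25.7
units [ 1.34 -6.59  0.06] at [ 0.4827 -0.2907  0.1807] yaw 4.1 w 0.043 t 25.7 q [ 33.  28. -11. 104.   7.  49. -67.]
```

```bash
python3 -m crank '0 0 0 .12 -.4 0 1;0 0 0 .12 -.6 0 1;0 0 0 .12 -.6 0 1;0 0 0 .12 -.6 0 1;0 0 0 .12 -.6 0 1;0 0 0 .12 -.6 0 1;0 0 0 .12 -.6 0 1;0 0 0 .12 -.6 0 1;0 0 0 .12 -.6 0 1;0 0 0 .12 -.6 0 1;0 0 0 .12 -.6 0 1;0 0 0 0 -.1 0 1'
python3 -m crank '0 0 0 0 0 0 1;0 0 0 0 0 0 1'
python3 -c "
from h import *
go(.526,.043,.047)"
```

```text
clock: 26.9
ee_pos: [0.524, 0.0426, 0.177]
eef_rot: [-179.9, -0.0, 4.4]
wrist_force: [0.3, -0.2, 0.4]
grip_width: 0.0432
grip_force: 25.8
clock: 27.1
ee_pos: [0.5239, 0.0378, 0.1768]
eef_rot: [180.0, 0.0, 4.1]
wrist_force: [0.5, 0.1, 0.9]
grip_width: 0.0434
grip_force: 25.8
units [ 0.05 -0.1   2.6 ] at [0.5239 0.0378 0.1768] yaw 4.1 w 0.0434 t 27.1 q [   0.   25.  -14.  109.    8.   46. -104.]
```

```bash
python3 -m crank '0 0 0 .05 -.1 .5 1;0 0 0 0 0 .6 1;0 0 0 0 0 .6 1;0 0 0 0 0 .5 1;0 0 0 0 0 .3 1;0 0 0 0 0 .1 1;0 0 0 0 0 0 1;0 0 0 0 0 0 1'
python3 -m crank '0 0 0 0 0 0 -.35;0 0 0 0 0 0 -.35;0 0 0 0 0 0 -.35;0 0 0 0 0 0 -.35;0 0 0 0 0 -.4 -.35;0 0 0 0 0 -.6 -.35;0 0 0 0 0 -.6 -.35;0 0 0 0 0 -.6 -.35;0 0 0 0 0 -.4 -.35;0 0 0 0 0 0 -.35'
python3 -c "
from h import *
go(.5907,-.3768,.18)"
```

```text
clock: 27.9
ee_pos: [0.5266, 0.0434, 0.0474]
eef_rot: [180.0, -0.0, 4.1]
wrist_force: [-0.2, -0.6, -1.1]
grip_width: 0.0434
grip_force: 25.9
clock: 28.9
ee_pos: [0.5275, 0.0442, 0.1794]
eef_rot: [-180.0, -0.2, 4.1]
wrist_force: [0.6, -0.1, 0.4]
grip_width: 0.0578
grip_force: 0.0
units [ 0.66  8.49 -0.01] at [0.5275 0.0442 0.1794] yaw 4.1 w 0.0578 t 28.9 q [  -0.   25.  -14.  109.    8.   47. -105.]
```

```bash
python3 -m crank '0 0 0 .04 .6 0 -.4;0 0 0 .04 .6 0 -.4;0 0 0 .04 .6 0 -.4;0 0 0 .05 .6 0 -.4;0 0 0 .05 .6 0 -.4;0 0 0 .05 .6 0 -.4;0 0 0 .05 .6 0 -.4;0 0 0 .05 .6 0 -.4;0 0 0 .05 .6 0 -.4;0 0 0 .05 .6 0 -.4;0 0 0 .05 .6 0 -.4;0 0 0 .05 .6 0 -.4'
python3 -m crank '0 0 0 .05 .6 0 -.4;0 0 0 .05 .6 0 -.4;0 0 0 0 .09 0 -.4;0 0 0 0 0 0 -.4;0 0 0 0 0 0 -.4'
python3 -c "
from h import *
go(.5907,-.3768,.026)
im=grab('top');cv2.imwrite('pics/t5.png',im)
g=im.max(2);m=g<60
for c,s in blobs(m,15):
  if 225<c[0]<410 and 175<c[1]<240: print(c,s[4],ray('top',*c,.056 if c[0]>330 else .074).round(4))"
```

```text
clock: 30.1
ee_pos: [0.5803, -0.3141, 0.1759]
eef_rot: [-180.0, 0.1, 4.1]
wrist_force: [0.2, -0.3, -0.1]
grip_width: 0.0599
grip_force: 0.0
clock: 30.6
ee_pos: [0.5901, -0.3758, 0.1761]
eef_rot: [-179.9, 0.0, 4.2]
wrist_force: [-0.7, 0.4, -0.7]
grip_width: 0.0594
grip_force: 0.0
units [0.01 0.02 3.  ] at [ 0.5901 -0.3758  0.1761] yaw 4.2 w 0.0594 t 30.6 q [ 34.  40. -10.  82.   8.  59. -64.]
[245.3 180.2] 16 [0.5965 0.0445 0.074 ]
[357.5 185.5] 26 [ 0.5921 -0.2789  0.056 ]
[244.9 206. ] 15 [0.523  0.0434 0.074 ]
```

Both placed filters stand where I expected and f1 has not moved. Next I pick f2 for spot B.

```bash
python3 -m crank '0 0 0 0 0 .5 -.4;0 0 0 0 0 .6 -.4;0 0 0 0 0 .6 -.4;0 0 0 0 0 .6 -.4;0 0 0 0 0 .5 -.4;0 0 0 0 0 .2 -.4;0 0 0 0 0 0 -.4;0 0 0 0 0 0 1;0 0 0 0 0 0 1;0 0 0 0 0 0 1;0 0 0 0 0 0 1' 25
python3 -m crank '0 0 0 0 0 -.3 1;0 0 0 0 0 -.5 1;0 0 0 0 0 -.6 1;0 0 0 0 0 -.6 1;0 0 0 0 0 -.6 1;0 0 0 0 0 -.4 1;0 0 0 0 0 0 1'
python3 -c "
from h import *
go(.602,-.063,.177)"
```

```text
clock: 31.75
ee_pos: [0.5909, -0.3773, 0.0284]
eef_rot: [179.9, -0.1, 4.1]
wrist_force: [-0.6, 1.5, 7.7]
grip_width: 0.0434
grip_force: 26.2
clock: 32.45
ee_pos: [0.5914, -0.3777, 0.1815]
eef_rot: [179.8, -0.3, 4.1]
wrist_force: [0.5, -0.2, -0.5]
grip_width: 0.0434
grip_force: 25.7
units [ 0.66 -6.26  0.07] at [ 0.5914 -0.3777  0.1815] yaw 4.1 w 0.0434 t 32.45 q [ 34.  40. -10.  81.   8.  59. -64.]
```

```bash
python3 -m crank '0 0 0 .06 -.4 0 1;0 0 0 .06 -.58 0 1;0 0 0 .06 -.58 0 1;0 0 0 .06 -.58 0 1;0 0 0 .06 -.58 0 1;0 0 0 .06 -.58 0 1;0 0 0 .06 -.58 0 1;0 0 0 .06 -.58 0 1;0 0 0 .06 -.58 0 1;0 0 0 .06 -.58 0 1;0 0 0 .06 -.58 0 1;0 0 0 0 -.06 0 1'
python3 -m crank '0 0 0 0 0 0 1;0 0 0 0 0 0 1'
python3 -c "
from h import *
go(.602,-.063,.048)"
```

```text
clock: 33.65
ee_pos: [0.6002, -0.0573, 0.1767]
eef_rot: [-179.9, 0.0, 4.4]
wrist_force: [0.7, -0.6, -0.1]
grip_width: 0.043
grip_force: 25.7
clock: 33.85
ee_pos: [0.6003, -0.0632, 0.1767]
eef_rot: [180.0, 0.0, 4.1]
wrist_force: [-0.7, -0.6, -0.3]
grip_width: 0.043
grip_force: 25.7
units [ 0.04 -0.    2.57] at [ 0.6003 -0.0632  0.1767] yaw 4.1 w 0.043 t 33.85 q [  9.  32. -12.  98.   8.  52. -93.]
```

```bash
python3 -m crank '0 0 0 0 0 .5 1;0 0 0 0 0 .6 1;0 0 0 0 0 .6 1;0 0 0 0 0 .5 1;0 0 0 0 0 .3 1;0 0 0 0 0 .07 1;0 0 0 0 0 0 1;0 0 0 0 0 0 1'
python3 -m crank '0 0 0 0 0 0 -.35;0 0 0 0 0 0 -.35;0 0 0 0 0 0 -.35;0 0 0 0 0 0 -.35;0 0 0 0 0 -.4 -.35;0 0 0 0 0 -.6 -.35;0 0 0 0 0 -.6 -.35;0 0 0 0 0 -.6 -.35;0 0 0 0 0 -.4 -.35;0 0 0 0 0 0 -.35'
python3 -c "
from h import *
go(.5921,-.2789,.18)"
```

```text
clock: 34.65
ee_pos: [0.6013, -0.0626, 0.0494]
eef_rot: [180.0, -0.1, 4.1]
wrist_force: [0.6, -0.6, 0.1]
grip_width: 0.0435
grip_force: 25.7
clock: 35.65
ee_pos: [0.6019, -0.0624, 0.1812]
eef_rot: [180.0, -0.2, 4.1]
wrist_force: [0.9, -0.2, 0.7]
grip_width: 0.0574
grip_force: 0.0
units [-0.51  4.3   0.02] at [ 0.6019 -0.0624  0.1812] yaw 4.1 w 0.0574 t 35.65 q [  9.  31. -12.  97.   8.  52. -93.]
```

```bash
python3 -c "
from h import *
im=grab('top');m=im.max(2)<60
for c,s in blobs(m,15):
  if 330<c[0]<410 and 175<c[1]<240: print(c,s[4],ray('top',*c,.056).round(4))"
python3 -m crank '0 0 0 -.07 .5 0 -.4;0 0 0 -.07 .6 0 -.4;0 0 0 -.07 .6 0 -.4;0 0 0 -.06 .6 0 -.4;0 0 0 -.06 .6 0 -.4;0 0 0 -.06 .6 0 -.4;0 0 0 -.06 .6 0 -.4;0 0 0 -.06 .2 0 -.4;0 0 0 0 0 0 -.4;0 0 0 0 0 0 -.4'
python3 -c "
from h import *
go(.5921,-.2789,.026)"
```

```text
[335.4 190.6] 18 [ 0.5756 -0.2154  0.056 ]
[357.4 185.4] 25 [ 0.5924 -0.2786  0.056 ]
[339.5 207.8] 15 [ 0.5263 -0.2277  0.056 ]
[343.3 222.1] 16 [ 0.4856 -0.239   0.056 ]
clock: 36.7
ee_pos: [0.5906, -0.2774, 0.1776]
eef_rot: [-179.9, 0.0, 4.2]
wrist_force: [0.1, 0.9, 0.4]
grip_width: 0.0597
grip_force: 0.0
units [0.03 0.04 3.03] at [ 0.5906 -0.2774  0.1776] yaw 4.2 w 0.0597 t 36.7 q [ 27.  36. -11.  90.   8.  55. -72.]
```

```bash
python3 -m crank '0 0 0 .03 .04 .5 -.4;0 0 0 0 0 .6 -.4;0 0 0 0 0 .6 -.4;0 0 0 0 0 .6 -.4;0 0 0 0 0 .5 -.4;0 0 0 0 0 .23 -.4;0 0 0 0 0 0 -.4;0 0 0 0 0 0 1;0 0 0 0 0 0 1;0 0 0 0 0 0 1;0 0 0 0 0 0 1' 25
python3 -m crank '0 0 0 0 0 -.3 1;0 0 0 0 0 -.5 1;0 0 0 0 0 -.6 1;0 0 0 0 0 -.6 1;0 0 0 0 0 -.6 1;0 0 0 0 0 -.4 1;0 0 0 0 0 0 1'
python3 -c "
from h import *
go(.532,-.067,.177)"
```

```text
clock: 37.8
ee_pos: [0.5929, -0.2807, 0.0281]
eef_rot: [180.0, -0.1, 4.1]
wrist_force: [-0.4, 1.0, 8.2]
grip_width: 0.0433
grip_force: 26.2
clock: 38.5
ee_pos: [0.5935, -0.2812, 0.1812]
eef_rot: [179.9, -0.3, 4.1]
wrist_force: [-0.0, 0.4, 0.2]
grip_width: 0.0435
grip_force: 25.7
units [-0.92 -4.36  0.07] at [ 0.5935 -0.2812  0.1812] yaw 4.1 w 0.0435 t 38.5 q [ 27.  36. -11.  89.   8.  55. -72.]
```

```bash
python3 -m crank '0 0 0 -.11 -.4 0 1;0 0 0 -.11 -.55 0 1;0 0 0 -.11 -.55 0 1;0 0 0 -.11 -.55 0 1;0 0 0 -.12 -.55 0 1;0 0 0 -.12 -.55 0 1;0 0 0 -.12 -.55 0 1;0 0 0 -.12 -.55 0 1;0 0 0 0 -.1 0 1;0 0 0 0 0 0 1;0 0 0 0 0 0 1'
python3 -c "
from h import *
go(.532,-.067,.048)"
```

```text
clock: 39.6
ee_pos: [0.5308, -0.0678, 0.1769]
eef_rot: [180.0, -0.0, 4.1]
wrist_force: [-0.2, -0.8, -0.7]
grip_width: 0.0429
grip_force: 25.8
units [ 0.02 -0.02  2.58] at [ 0.5308 -0.0678  0.1769] yaw 4.1 w 0.0429 t 39.6 q [ 11.  26. -13. 108.   8.  47. -92.]
```

```bash
python3 -m crank '0 0 0 .02 -.02 .5 1;0 0 0 0 0 .6 1;0 0 0 0 0 .6 1;0 0 0 0 0 .5 1;0 0 0 0 0 .3 1;0 0 0 0 0 .08 1;0 0 0 0 0 0 1;0 0 0 0 0 0 1'
python3 -m crank '0 0 0 0 0 0 -.35;0 0 0 0 0 0 -.35;0 0 0 0 0 0 -.35;0 0 0 0 0 0 -.35;0 0 0 0 0 -.4 -.35;0 0 0 0 0 -.6 -.35;0 0 0 0 0 -.6 -.35;0 0 0 0 0 -.6 -.35;0 0 0 0 0 -.4 -.35;0 0 0 0 0 0 -.35'
python3 -m crank '0 0 0 0 .6 0 -.4;0 0 0 0 .6 0 -.4;0 0 0 0 .6 0 -.4;0 0 0 0 .6 0 -.4;0 0 0 0 .6 0 -.4;0 0 0 0 .6 0 -.4;0 0 -1 0 0 0 0;0 0 -1 0 0 0 .5;0 0 -1 0 0 0 .5;0 0 -1 0 0 0 .5'
python3 -m crank '0 0 -1 0 0 0 .5;0 0 -1 0 0 0 .5;0 0 -1 0 0 0 .5;0 0 -1 0 0 0 .5;0 0 -1 0 0 0 .5;0 0 -1 0 0 0 .5;0 0 -1 0 0 0 .5;0 0 -1 0 0 0 .5;0 0 -1 0 0 0 .5;0 0 -1 0 0 0 .5;0 0 -1 0 0 0 .5;0 0 0 0 0 0 .5'
python3 -c "
from h import *
go(.433,-.019,.15)
im=grab('top');cv2.imwrite('pics/t6.png',cv2.resize(im[130:255,110:410],(800,333),interpolation=cv2.INTER_CUBIC))"
```

```text
clock: 40.4
ee_pos: [0.5322, -0.0663, 0.0486]
eef_rot: [180.0, -0.1, 4.1]
wrist_force: [0.7, -0.2, -0.2]
grip_width: 0.0429
grip_force: 25.7
clock: 41.4
ee_pos: [0.5329, -0.0659, 0.1805]
eef_rot: [180.0, -0.2, 4.1]
wrist_force: [0.8, -0.0, -0.4]
grip_width: 0.0576
grip_force: 0.0
clock: 42.4
ee_pos: [0.5443, -0.2452, 0.1769]
eef_rot: [-180.0, 0.0, 27.3]
wrist_force: [-0.6, 0.3, -0.1]
grip_width: 0.0213
grip_force: 0.0
clock: 43.6
ee_pos: [0.5442, -0.2453, 0.177]
eef_rot: [-180.0, -0.0, 90.2]
wrist_force: [0.3, -0.3, 0.1]
grip_width: 0.0214
grip_force: 0.0
units [ 4.53 -2.21  0.54] at [ 0.5442 -0.2453  0.177 ] yaw 90.2 w 0.0214 t 43.6 q [ 41.  34. -33.  98.  22.  55.   0.]
```

View pics/t6.png

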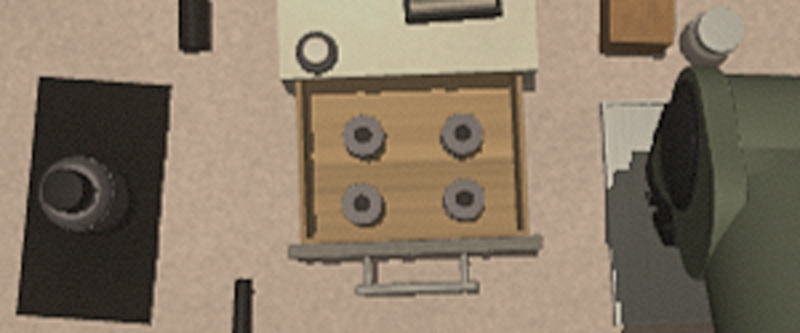

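All four filters stand in the drawer and the canister is still on the mat. I go back to the handle.

```bash
python3 -m crank '0 0 -.47 0 0 0 .5;0 0 0 .5 -.25 0 .5;0 0 0 .5 -.25 0 .5;0 0 0 .5 -.25 0 .5;0 0 0 .5 -.28 0 .5;0 0 0 .5 -.28 0 .5;0 0 0 .5 -.28 0 .5;0 0 0 .5 -.28 0 .5;0 0 0 .5 -.28 0 .5;0 0 0 .4 -.25 0 .5;0 0 0 0 0 0 .5;0 0 0 0 0 0 .5'
python3 -c "
from h import *
print(ray('top',266.4,238.75,.072))
go(.433,-.019,.055)"
```

```text
clock: 44.85
ee_pos: [0.4143, -0.0314, 0.1779]
eef_rot: [180.0, 0.0, 92.7]
wrist_force: [0.4, -0.9, -0.1]
grip_width: 0.0214
grip_force: 0.0
[ 0.43239867 -0.0198023   0.072     ]
units [0.23 0.38 2.46] at [ 0.4143 -0.0314  0.1779] yaw 92.7 w 0.0214 t 44.85 q [ 29.  19. -40. 123.  18.  43. -19.]
```

```bash
python3 -m crank '0 0 0 .23 .38 0 .5;0 0 0 0 0 .4 .5;0 0 0 0 0 .4 .5;0 0 0 0 0 .4 .5;0 0 0 0 0 .4 .5;0 0 0 0 0 .4 .5;0 0 0 0 0 .4 .5;0 0 0 0 0 0 .5;0 0 0 0 0 0 1;0 0 0 0 0 0 1;0 0 0 0 0 0 1;0 0 0 0 0 0 1' 40
python3 -c "
from h import *
go(.605,-.0095,.058)"
```

```text
clock: 46.05
ee_pos: [0.4331, -0.0192, 0.058]
eef_rot: [180.0, -0.0, 92.7]
wrist_force: [7.2, 1.3, -33.2]
grip_width: 0.009
grip_force: 38.5
units [0.03 3.44 0.  ] at [ 0.4331 -0.0192  0.058 ] yaw 92.7 w 0.009 t 46.05 q [ 17.  33. -29. 126.  33.  29. -35.]
```

```bash
python3 -m crank '0 0 0 0 0 0 1;0 0 0 0 0 0 1'; python3 -m crank '0 0 0 0 0 .05 1;0 0 0 0 0 0 1'
```

```text
clock: 46.25
ee_pos: [0.4331, -0.0192, 0.058]
eef_rot: [180.0, -0.0, 92.7]
wrist_force: [7.8, 0.8, -33.4]
grip_width: 0.009
grip_force: 38.5
clock: 46.45
ee_pos: [0.4344, -0.0191, 0.0569]
eef_rot: [179.8, 0.0, 92.7]
wrist_force: [1.5, 0.3, 13.7]
grip_width: 0.0095
grip_force: 43.7
```

```bash
python3 -m crank '0 0 0 0 .1 -.01 1;0 0 0 0 .2 0 1;0 0 0 0 .3 0 1;0 0 0 0 .35 0 1;0 0 0 0 .4 0 1;0 0 0 0 .4 0 1;0 0 0 0 .4 0 1;0 0 0 0 .4 0 1;0 0 0 0 .35 0 1;0 0 0 0 .3 0 1;0 0 0 0 .15 0 1;0 0 0 0 .05 0 1'
python3 -m crank '0 0 0 0 .05 0 1;0 0 0 0 0 0 1'
python3 -c "
from h import *
go(.605,-.0095,.058)"
```

```text
clock: 47.65
ee_pos: [0.6037, -0.0083, 0.0571]
eef_rot: [179.9, -0.2, 92.8]
wrist_force: [-1.6, 13.2, 4.7]
grip_width: 0.0091
grip_force: 42.7
clock: 47.85
ee_pos: [0.6059, -0.0082, 0.0571]
eef_rot: [179.9, -0.2, 92.8]
wrist_force: [0.3, 12.9, 1.2]
grip_width: 0.0092
grip_force: 42.3
units [-0.03 -0.02 -0.02] at [ 0.6059 -0.0082  0.0571] yaw 92.8 w 0.0092 t 47.85 q [ 16.  44. -30. 101.  30.  44. -27.]
```

```bash
python3 -m crank '0 0 0 0 .06 0 1;0 0 0 0 .06 0 1;0 0 0 0 0 0 1'; python3 -m crank '0 0 0 0 .05 0 1;0 0 0 0 0 0 1'
```

```text
clock: 48.15
ee_pos: [0.6067, -0.0082, 0.0569]
eef_rot: [-179.5, -0.1, 92.8]
wrist_force: [-36.7, 12.0, 32.5]
grip_width: 0.0094
grip_force: 46.1
clock: 48.35
ee_pos: [0.6067, -0.0083, 0.0567]
eef_rot: [-179.2, -0.0, 92.8]
wrist_force: [-54.5, 11.4, 46.4]
grip_width: 0.0092
grip_force: 48.2
```

```bash
python3 -m crank '0 0 0 0 -.12 0 1;0 0 0 0 0 0 1;0 0 0 0 0 0 .5;0 0 0 0 0 0 .5;0 0 0 0 0 0 .5;0 0 0 0 0 -.3 .5;0 0 0 0 0 -.6 .5;0 0 0 0 0 -.6 .5;0 0 0 0 0 -.6 .5;0 0 0 0 0 -.4 .5;0 0 0 0 0 0 1'
python3 -c "
from h import *
print(ray('top',228.75,149.5,.132))
go(.673,.0905,.18)"
```

```text
clock: 49.45
ee_pos: [0.6087, -0.0105, 0.1848]
eef_rot: [179.7, 0.0, 92.7]
wrist_force: [-0.3, -0.4, -0.8]
grip_width: 0.0082
grip_force: 0.0
[0.67290926 0.09063595 0.132     ]
units [1.96 1.38 0.1 ] at [ 0.6087 -0.0105  0.1848] yaw 92.7 w 0.0082 t 49.45 q [ 19.  35. -35.  96.  23.  57. -22.]
```

```bash
python3 -m crank '0 0 0 .3 .2 0 1;0 0 0 .4 .3 0 1;0 0 0 .5 .3 0 1;0 0 0 .5 .3 0 1;0 0 0 .26 .28 0 1;0 0 0 0 0 0 1;0 0 0 0 0 0 1'
python3 -c "
from h import *
go(.673,.0905,.135)
im=grab('top');cv2.imwrite('pics/t7.png',cv2.resize(im[60:240,160:340],(600,600),interpolation=cv2.INTER_CUBIC))"
```

```text
clock: 50.15
ee_pos: [0.6713, 0.0905, 0.1806]
eef_rot: [-180.0, 0.0, 92.8]
wrist_force: [-0.2, -0.1, 0.8]
grip_width: 0.0002
grip_force: 0.0
units [-0.    0.04  0.91] at [0.6713 0.0905 0.1806] yaw 92.8 w 0.0002 t 50.15 q [  8.  41. -34.  84.  25.  62. -29.]
```

View pics/t7.png

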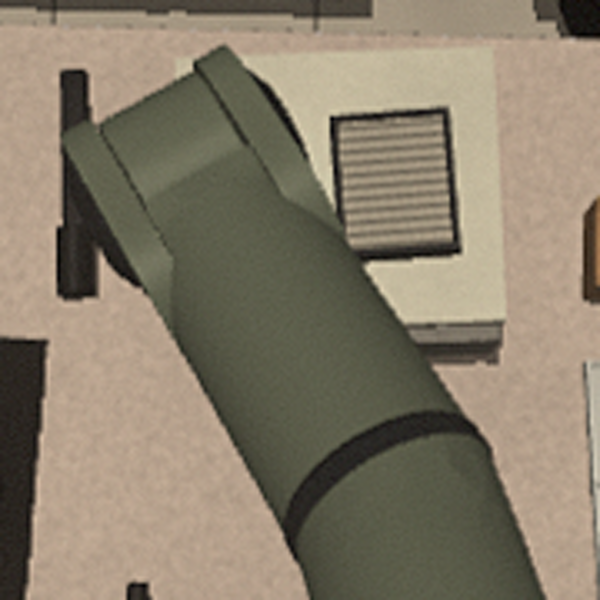

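The drawer front is flush with the cabinet and the arm hides the button. I press down.

```bash
python3 -m crank '0 0 0 0 .04 .4 1;0 0 0 0 0 .3 1;0 0 0 0 0 .2 1;0 0 0 0 0 0 1'; python3 -m crank '0 0 0 0 0 .1 1;0 0 0 0 0 .06 1;0 0 0 0 0 0 1';python3 -m crank '0 0 0 0 0 .05 1;0 0 0 0 0 0 1'
```

```text
clock: 50.6
ee_pos: [0.6727, 0.0901, 0.1343]
eef_rot: [-179.9, 0.0, 92.7]
wrist_force: [-0.6, 0.9, 0.2]
grip_width: -0.0001
grip_force: 0.0
clock: 50.9
ee_pos: [0.6739, 0.0907, 0.1281]
eef_rot: [180.0, -0.0, 92.7]
wrist_force: [0.3, -1.3, 4.3]
grip_width: 0.0003
grip_force: 1.8
clock: 51.1
ee_pos: [0.674, 0.0907, 0.1261]
eef_rot: [179.9, 0.0, 92.7]
wrist_force: [-1.8, -1.5, 8.3]
grip_width: 0.0002
grip_force: 4.2
```

```bash
python3 -m crank '0 0 0 0 0 .05 1;0 0 0 0 0 0 1;0 0 0 0 0 0 1'; python3 -m crank '0 0 0 0 0 -.3 1;0 0 0 0 0 -.6 1;0 0 0 0 0 -.6 1;0 0 0 -.6 0 0 1;0 0 0 -.6 0 0 1;0 0 0 -.6 0 0 1;0 0 0 -.6 0 0 1;0 0 0 -.6 0 0 1;0 0 0 -.6 0 0 1;0 0 0 -.6 0 0 1;0 0 0 -.6 0 0 1;0 0 0 -.6 0 0 1'
python3 -m crank '0 0 0 -.6 0 0 1;0 0 0 -.6 0 0 1;0 0 0 0 0 0 1;0 0 0 0 0 0 1;0 0 0 0 0 0 1'
python3 -c "
from h import *
im=grab('top');cv2.imwrite('pics/t8.png',cv2.resize(im[60:300,100:420],(800,600),interpolation=cv2.INTER_CUBIC))"
```

```text
clock: 51.4
ee_pos: [0.6742, 0.0907, 0.1256]
eef_rot: [179.9, 0.0, 92.7]
wrist_force: [-12.2, -5.0, 36.8]
grip_width: -0.0002
grip_force: 18.1
clock: 52.6
ee_pos: [0.6864, -0.1801, 0.1978]
eef_rot: [-180.0, -0.0, 92.8]
wrist_force: [-0.2, 0.2, -1.0]
grip_width: 0.0001
grip_force: 0.0
clock: 53.1
ee_pos: [0.6895, -0.2376, 0.1978]
eef_rot: [-180.0, -0.0, 92.8]
wrist_force: [-0.4, -0.2, 0.3]
grip_width: -0.0002
grip_force: 0.0
```

View pics/t8.png

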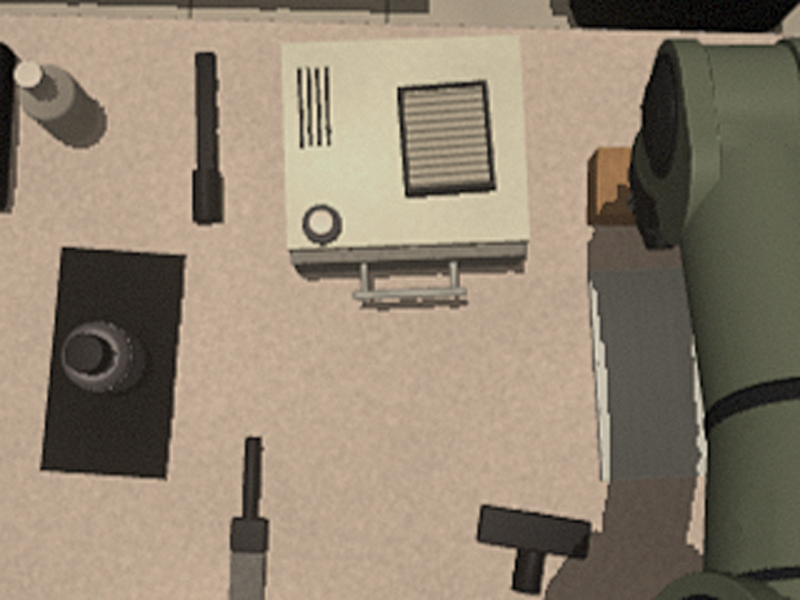

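The drawer is shut, the button is back up and the canister stands on the mat. The arm is clear of everything, so I hand the job in.

```bash
python3 -c "
from bench import env
print(env.sign_off())"
```

```text
the job is handed in; nothing more can be done
None
```

I handed the job in at about 53 s: canister on the mat, all four filters stood in the drawer, drawer pushed to its stop, start button pressed to its stop and released. No verdict came back, and I could not see the filters once the drawer was shut.

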